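Loosen a stiff jar lid in the one-handed jar opener

TASK

Open the jar with the plain metal lid one-handed: stand it on the worktop between the jaws of the jar opener, push it in firmly but not hard (it is glass) until it wedges between both rubber faces, and then, keeping it pressed in so that the jar cannot turn, unscrew its lid by a good quarter turn (anticlockwise seen from above). Leave the jar standing upright in the jaws with the loosened lid on it, let go, and do not upset the other things on the worktop.

Things in the scene. Friction and masses are not known exactly. Their poses are not given: they have to be found in the camera images.
- jar_mid (a point): the jar to be opened: a round glass jar with spread in it and a plain bare-metal lid, 93 mm tall with the lid, 62 mm across, 0.36 kg (may vary by a third). The V multiplies a push into squeeze: some 8 to 11 N of push holds it against the lid, much over 12 N strains the glass. The point lies on the jar's axis at half its height, 46.5 mm above its underside; z points up along the jar
- lid_mid (a point): the metal twist-off lid of that jar: round, 61 mm across and 19 mm high, the top of the jar; the point lies on the axis at half the lid's height, 83.5 mm above the jar's underside; z points up
- jar_lid (a joint): lid angle on the jar: 0 screwed tight, grows as it is unscrewed (anticlockwise from above) up to 2.6 rad; the lid stays on. Stiff: about 0.4 N m all the way, far more than the jar's footing on the worktop holds, so a jar that is not wedged turns with its lid
- opener: jar opener stuck to the worktop: two upright rubber-faced jaws, 124 mm long, 51 mm high, converging at 17 degrees either side of the middle line, a V seen from above, its mouth to -x (104 mm wide at x -65 mm), bare worktop between them; a 204 mm rail along y carries them at x +86 mm. Origin: on the worktop on the middle line, where the jar's axis comes to rest with both jaws at mid setting
- opener_mouth (a point): point on the opener's middle line at the mouth, on the worktop, 65 mm to -x of its origin (same axes). Each jaw is clamped up to 8 mm inward or outward of its mid setting, each on its own; this is not reported and does not shift in use. So the jar wedges up to 28 mm before or behind the opener's origin and up to 8 mm to the side: to be found by feel
- tall_jar_mid (a point): another jar, 100 mm tall and 65 mm across its fixed, painted lid; leave it standing; the point is its centre, z up
- mug_mid (a point): coffee mug with a handle, 101 mm tall, standing left behind the opener; leave it standing; the point is its centre, z up

How it is judged:
By the outcome, as a careful person would: the job done as asked, in the order asked, and still so for the second after the job is handed in, with the robot touching nothing.
It also fails if it takes over 72 s, if anything falls off the work surface, if the arm or the gripper's body presses on something with over 40 N, if the wrist force passes 120 N, or if a joint passes its speed limit or range.

ROBOT

A 6-joint arm with a two-finger parallel gripper is mounted at the origin on a cart in front of the work surface, level with it; the furniture and walls round the work are solid. World frame = base frame: x ahead of the robot, y to its left, z up, the work surface at z = 0. Lengths are in m, angles in rad, forces in N, time in s.
With the tool pointing down it reaches from about 0.35 to 0.85 m from the base axis. Payload 8.1 kg.
Tool frame: the origin (TCP) lies between the finger pads; the fingertips stand 11 mm ahead of it and the grasp point (between the pads) lies 8 mm behind it (tips_ahead is the z of the fingertips in the tool frame, in m); z points along the fingers, y is the line along which they close (so a half turn about z gives the same grasp; the last joint's range is limited). The gripper opens to 93 mm and grips with 3 to 60 N. Pads are 15 mm wide; open, the fingers measure 128 mm over their backs; the gripper's body (75 mm by 188 mm) begins 65 mm behind the grasp point.
Start: joints at [1.084, 0.13, 1.488, -0, 1.523, -0.085], TCP at [0.235, 0.552, 0.23] pointing down, gripper open.
Joint ranges: [-2.96, 2.96], [-0.89, 2.26], [0.02, 2.5], [-1.34, 4.48], [0, 2.73], [-2.66, 2.66]. Speed limits (rad/s): [2.39, 2.39, 2.79, 3.14, 3.14, 3.14].

INTERFACE

Orientations are given as a rotation vector (axis times angle).
In Python, from plant import read_state, read_camera, close_job, tips_ahead gives the robot as it stands. The module is installed in compiled form; this text tells all that it offers.
- The arm moves only by the tool move_arm, never from a script. Its argument "plan" is a list of rows, each a list of 7 numbers: the turn, a rotation vector about the tool's x, y, z in units of 6 degrees (1.0 is 6 degrees), then the shift along the tool's x, y, z in units of 25 mm (1.0 is 25 mm), then the finger opening in mm, from 0 to 93. A call has exactly 10 rows; each row shifts and turns the commanded pose from where the row before left it, along the tool's axes as they then stand; what a row does not reach is not made up. A row lasts 1/10 s, in which the tool goes at most 50 mm and 8.59 degrees, less where a joint would pass 70% of its speed; a pose out of reach is approached as far as the arm can. A call is refused whole if a number of a shift passes 1 or a number of a turn 1, either way. A call with a gripper value outside its range is refused whole. The fingers move at their own pace and stop on an object; "force" is the grip in N (left out, the last holds). Time passes only in rows, so rows that do not move let the fingers close, or fill a call up. It gives the time, the measured TCP pose, the force, the opening and the grip force at its end, in the units of the state.
- read_state(): the state, without advancing time (a new reading comes with each control period).
- read_camera(name): name is "scene" or "side" or "wrist"; returns a dict with "frame" (420x560x3 uint8, red, green, blue), "z_map" (420x560 float32, m along the optical axis (not along the pixel's ray), 0 where there is no reading), "fx", "fy", "cx", "cy" (pixels), "distortion" ([k1, k2, p1, p2, k3] as OpenCV has them; the pictures are not rectified), "rvec" (rotation vector, rad) and "tvec" (3), from world to camera coordinates, as OpenCV has them. Camera axes: x right, y down, z forward; pixel columns grow to the right and rows downward; lengths in m; the calibration is good to about 2 mm. A picture is of the moment at which its call begins.
- close_job(): hands the job in; it is judged then, once.
The state is a dict: "t": time; "q": joint angles; "dq": joint speeds; "joint_torque": joint torques, N m; "tool_pos": TCP position; "orientation": TCP orientation; "force": force on the tool from outside, world axes, zero at the start; "wrist_torque": the same for the moment, N m; "opening": finger opening in m; "gripper_force": force on a finger pad.
Only numpy, scipy, OpenCV 4.12 (cv2) and the standard library are available. Lean on these libraries where they do the work, as an engineer would, in place of code of your own. Each camera call takes 0.05 s, during which the arm holds its last target. There are 200 camera calls.

## Working session

There is one attempt and no reset: what is moved stays moved. The work goes in short steps, Python scripts to look and compute and a tool call to move; the robot and the scene stay as the last step left them, time stands still between calls to the robot, and variables do not carry over. Pictures are saved under pics/ and viewed, at most 10 in all, crops included, and the job is handed in when it is done.

Besides the shell and the picture viewer there is one more tool, called after "Request:" as a command line: name --pt "numbers of a row" for each row, then --argument value for the rest. move_arm: Moves the arm, as the interface text tells. Its arguments: {"type":"object","properties":{"plan":{"type":"array","items":{"type":"array","items":{"type":"number"}}},"force":{"type":"number"}},"required":["plan"]}

```bash
mkdir -p pics
cat > h.py <<'E'
import numpy as np, cv2
from plant import *
def cam(n):
    c=read_camera(n); c['K']=np.array([[c['fx'],0,c['cx']],[0,c['fy'],c['cy']],[0,0,1.]]); c['D']=np.array(c['distortion'],float)
    c['R']=cv2.Rodrigues(np.array(c['rvec'],float))[0]; c['t']=np.array(c['tvec'],float); return c
def ray(c,uv):
    p=cv2.undistortPoints(np.array(uv,float).reshape(-1,1,2),c['K'],c['D']).reshape(-1,2)
    d=np.c_[p,np.ones(len(p))]@c['R']; return -c['R'].T@c['t'],d
def onplane(c,uv,z):
    o,d=ray(c,uv); return o+d*((z-o[2])/d[:,2])[:,None]
def cloud(c):
    h,w=c['z_map'].shape; v,u=np.mgrid[:h,:w]; o,d=ray(c,np.stack([u,v],-1).reshape(-1,2).astype(float))
    return (o+d*c['z_map'].reshape(-1,1)).reshape(h,w,3)
def save(c,n): cv2.imwrite('pics/'+n,c['frame'][:,:,::-1])
E
python3 - <<'E'
from h import *
s=read_state();print(s, tips_ahead)
ims=[]
for n in('scene','side'):
    c=cam(n);ims.append(c['frame']);save(c,n+'0.png');print(n,-c['R'].T@c['t'])
    np.savez('/tmp/'+n,P=cloud(c),z=c['z_map'])
E
```

```text
{'t': 0.0, 'q': array([ 1.08357972e+00,  1.31144765e-01,  1.48928434e+00, -3.71842181e-06,
        1.52298354e+00, -8.54044790e-02]), 'dq': array([-0.00020633, -0.00188589,  0.00010593, -0.00101654,  0.00101157,
        0.00059643]), 'joint_torque': array([ 2.77931926e-03, -5.59842896e+01, -4.91762638e+01,  7.71722873e-02,
        3.54151789e-02, -1.76908920e-04]), 'tool_pos': array([0.2343781 , 0.5517341 , 0.22859444]), 'orientation': array([-6.26825221e-01, -3.07790191e+00,  2.74365172e-03]), 'force': array([-0.03131972,  0.41717678,  0.48068797]), 'wrist_torque': array([ 0.04163212, -0.03919969,  0.07377431]), 'gripper_force': 0.0, 'opening': 0.0933239841547998} 0.011
scene [0.22668036 0.79862964 0.86700887]
side [0.31422069 0.94028545 0.50924553]
```

View pics/scene0.png

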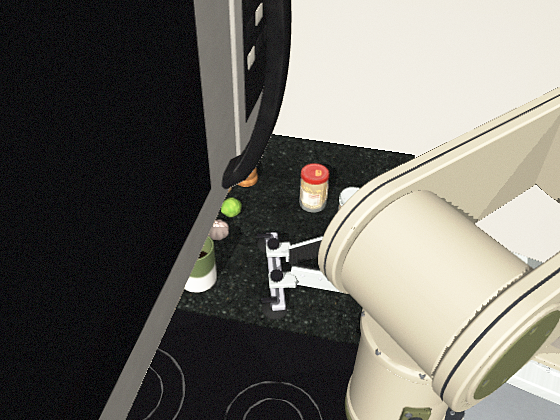

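View pics/side0.png

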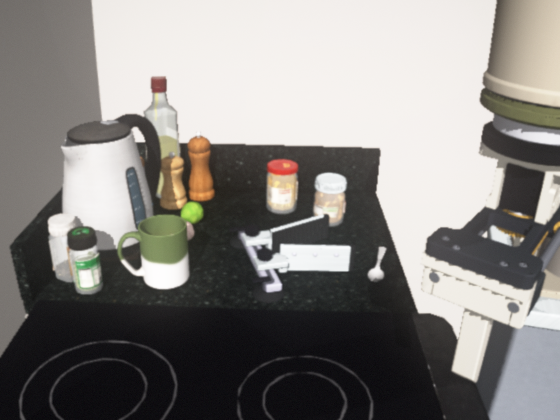

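The scene view shows the red-lid jar at (314,187) and the opener rail at (275,270), with the arm hiding the target jar. In the side view the metal-lid jar is at (330,198), the tall red-lid jar at (282,187), the opener jaws at (285,245) with the mouth to the right, and the mug at (163,250).

Run:
```python
from h import *
d=np.load('/tmp/side.npz');P=d['P'];z=d['z']
def at(u,v):print((u,v),P[v,u].round(3))
for u,v in[(330,180),(330,200),(282,167),(282,190),(163,225),(160,270),(315,260),(315,246),(282,246),(348,247),(348,270),(300,223),(327,217),(250,236),(274,287),(242,236),(377,272),(380,252),(430,340),(400,320),(377,150),(330,300),(250,180),(192,212)]:at(u,v)
# tops of jars by height
for nm,(u0,u1,v0,v1),(h0,h1) in [('jar',(305,355,165,230),(.085,.1)),('tall',(262,302,150,215),(.093,.108)),('mug',(115,195,210,290),(.09,.11))]:
    Q=P[v0:v1,u0:u1].reshape(-1,3);Q=Q[(Q[:,2]>h0)&(Q[:,2]<h1)]
    (c,r)=cv2.minEnclosingCircle(Q[:,:2].astype(np.float32)); print(nm,len(Q),Q.min(0).round(3),Q.max(0).round(3),np.round(c,3),round(r,3))
# jaws tops 
Q=P[205:300,225:360].reshape(-1,3);m=(Q[:,2]>.045)&(Q[:,2]<.056);Q=Q[m];print('jaw',len(Q),Q.min(0),Q.max(0))
d=np.load('/tmp/scene.npz');P=d['P']
for u,v in[(272,235),(279,308),(314,175),(200,290),(205,150),(260,100),(240,170),(270,140)]:at(u,v)
```

```text
(330, 180) [ 0.479 -0.05   0.092]
(330, 200) [ 0.473 -0.028  0.059]
(282, 167) [ 0.584 -0.071  0.098]
(282, 190) [ 0.578 -0.054  0.055]
(163, 225) [0.714 0.21  0.081]
(160, 270) [0.689 0.277 0.037]
(315, 260) [0.463 0.147 0.025]
(315, 246) [0.465 0.145 0.05 ]
(282, 246) [0.518 0.162 0.05 ]
(348, 247) [0.41  0.131 0.051]
(348, 270) [0.407 0.129 0.004]
(300, 223) [0.509 0.071 0.051]
(327, 217) [0.468 0.024 0.047]
(250, 236) [0.589 0.121 0.036]
(274, 287) [0.508 0.243 0.021]
(242, 236) [0.606 0.116 0.03 ]
(377, 272) [0.358 0.118 0.003]
(380, 252) [0.36  0.052 0.006]
(430, 340) [0.261 0.284 0.005]
(400, 320) [0.307 0.249 0.006]
(377, 150) [ 0.408 -0.239  0.1  ]
(330, 300) [0.42  0.224 0.002]
(250, 180) [ 0.684 -0.163  0.019]
(192, 212) [0.731 0.057 0.032]
jar 377 [ 0.45  -0.086  0.085] [ 0.508 -0.026  0.095] [ 0.48  -0.055] 0.032
tall 391 [ 0.554 -0.194  0.093] [ 0.657 -0.051  0.102] [ 0.598 -0.123] 0.075
mug 912 [0.659 0.186 0.09 ] [0.79  0.281 0.109] [0.724 0.24 ] 0.066
jaw 1177 [ 0.39938999 -0.04013054  0.04501379] [0.60021215 0.20571153 0.05470467]
(272, 235) [0.611 0.078 0.023]
(279, 308) [0.507 0.241 0.017]
(314, 175) [ 0.583 -0.072  0.097]
(200, 290) [0.673 0.271 0.007]
(205, 150) [0.431 0.528 0.616]
(260, 100) [0.477 0.358 0.555]
(240, 170) [0.426 0.485 0.567]
(270, 140) [ 0.737 -0.146  0.094]
```

Request:
move_arm --pt "0 0 0 -0.8 -0.8 -0.04 93" --pt "0 0 0 -0.8 -0.8 -0.04 93" --pt "0 0 0 -0.8 -0.8 -0.04 93" --pt "0 0 0 -0.8 -0.8 -0.04 93" --pt "0 0 0 -0.8 -0.8 -0.04 93" --pt "0 0 0 -0.8 -0.8 -0.04 93" --pt "0 0 0 -0.8 -0.8 -0.04 93" --pt "0 0 0 -0.8 -0.8 -0.04 93" --pt "0 0 0 -0.8 -0.8 -0.04 93" --pt "0 0 0 -0.8 -0.8 -0.04 93" --force 45

```text
t: 1.1
tool_pos: [0.3405, 0.2887, 0.2393]
orientation: [-0.627, -3.078, 0.001]
force: [-0.6, -0.3, -0.6]
opening: 0.0932
gripper_force: 0.0
```

Request:
move_arm --pt "0 0 0 -0.8 -0.8 -0.04 93" --pt "0 0 0 -0.8 -0.8 -0.04 93" --pt "0 0 0 -0.8 -0.8 -0.04 93" --pt "0 0 0 -0.8 -0.8 -0.04 93" --pt "0 0 0 -0.8 -0.8 -0.04 93" --pt "0 0 0 -0.8 -0.8 -0.04 93" --pt "0 0 0 -0.8 -0.8 -0.04 93" --pt "0 0 0 -0.8 -0.8 -0.04 93" --pt "0 0 0 -0.8 -0.8 -0.04 93" --pt "0 0 0 -0.8 -0.8 -0.04 93"

```text
t: 2.1
tool_pos: [0.4464, 0.0265, 0.2493]
orientation: [-0.627, -3.078, 0.0]
force: [0.4, 1.1, -0.6]
opening: 0.0928
gripper_force: 0.0
```

Run:
```python
from h import *
s=read_state();print(s['t'],s['q'].round(3),s['tool_pos'].round(3),s['orientation'].round(3),s['force'].round(2))
c=cam('wrist');save(c,'wrist1.png');print(-c['R'].T@c['t'],c['R'][2]);np.savez('/tmp/w1',P=cloud(c))
import pickle;pickle.dump(c,open('/tmp/w1.pkl','wb'))
```

```text
2.1 [-0.055 -0.302  1.86   0.     1.584 -1.224] [0.446 0.027 0.249] [-0.627 -3.078  0.   ] [ 0.42  1.14 -0.6 ]
[0.37501796 0.0564053  0.40371287] [ 0.25344282 -0.10809954 -0.96129144]
```

View pics/wrist1.png

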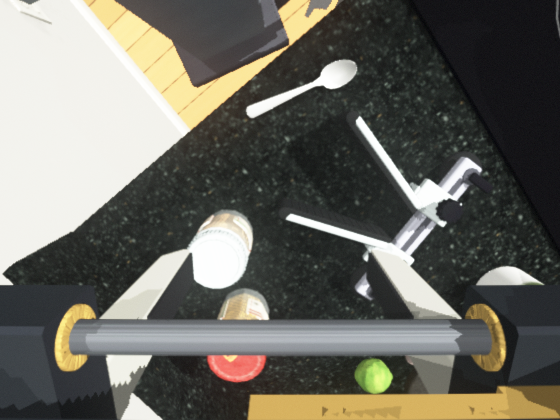

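The wrist view shows the jaws with their tips at (355,117) and (288,213), the rail running (475,160)–(362,290), the metal lid at (218,260), the tall jar's lid at (237,362) and the spoon at (300,90).

```bash
cat > op.py <<'E'
from h import *
import pickle
c=pickle.load(open('/tmp/w1.pkl','rb'));P=np.load('/tmp/w1.npz')['P']
g=c['frame'].min(2)
m=((P[:,:,2]>.043)&(P[:,:,2]<.058)&(g>110)).astype(np.uint8);m[:100]=0;m[:,:270]=0;m[290:]=0;m[:,470:]=0
n,l,st,_=cv2.connectedComponentsWithStats(m)
for i in range(1,n):
    if st[i,4]<150: continue
    v,u=np.nonzero(l==i);Q=onplane(c,np.c_[u,v],.051)[:,:2]
    r=cv2.minAreaRect((Q*1000).astype(np.float32));print(st[i],np.round(cv2.boxPoints(r),1).tolist(),[round(x,1) for x in r[1]],round(r[2],1))
Q=P[190:300,170:260].reshape(-1,3);Q=Q[(Q[:,2]>.088)&(Q[:,2]<.098)]
print('lid',len(Q),cv2.minEnclosingCircle(Q[:,:2].astype(np.float32)),Q[:,2].mean())
Q=P[330:385,190:280].reshape(-1,3);Q=Q[(Q[:,2]>.094)&(Q[:,2]<.106)]
print('tall',len(Q),cv2.minEnclosingCircle(Q[:,:2].astype(np.float32)))
for uv in[(475,160),(362,290),(465,158),(485,170),(355,285),(370,297)]:print(uv,P[uv[1],uv[0]].round(3))
E
python3 op.py
```

```text
[356 117  66  92 822] [[405.70001220703125, 129.8000030517578], [407.79998779296875, 122.4000015258789], [521.2000122070312, 154.1999969482422], [519.2000122070312, 161.60000610351562]] [117.9, 7.7] 15.7
[286 213 105  37 838] [[470.0, 25.100000381469727], [477.70001220703125, 18.600000381469727], [554.5, 110.19999694824219], [546.7000122070312, 116.69999694824219]] [119.5, 10.1] 50.0
lid 2471 ((0.4786808490753174, -0.05904000252485275), 0.031191430985927582) 0.09168067675671497
tall 1249 ((0.5875357985496521, -0.0856894999742508), 0.031065238639712334)
(475, 160) [0.509 0.248 0.008]
(362, 290) [0.608 0.069 0.023]
(465, 158) [0.498 0.231 0.021]
(485, 170) [ 0.528  0.26  -0.   ]
(355, 285) [0.605 0.064 0.011]
(370, 297) [0.621 0.075 0.024]
```

Request:
move_arm --pt "0 0 1 0 0 0.14 93" --pt "0 0 1 0 0 0.14 93" --pt "0 0 1 0 0 0.14 93" --pt "0 0 1 0 0 0.14 93" --pt "0 0 1 0 0 0.14 93" --pt "0 0 1 0 0 0.14 93" --pt "0 0 1 0 0 0.14 93" --pt "0 0 1 0 0 0.14 93" --pt "0 0 1 0 0 0.14 93" --pt "0 0 1 0 0 0.14 93"

```text
t: 3.15
tool_pos: [0.446, 0.0278, 0.2141]
orientation: [-2.087, -2.348, 0.001]
force: [-0.0, -0.2, 0.0]
opening: 0.093
gripper_force: 0.0
```

Request:
move_arm --pt "0 0 1 0 0 0.14 93" --pt "0 0 1 0 0 0.14 93" --pt "0 0 1 0 0 0.14 93" --pt "0 0 1 0 0 0.14 93" --pt "0 0 1 0 0 0.14 93" --pt "0 0 1 0 0 0.14 93" --pt "0 0 1 0 0 0.14 93" --pt "0 0 1 0 0 0.14 93" --pt "0 0 1 0 0 0.14 93" --pt "0 0 1 0 0 0.14 93"

```text
t: 4.15
tool_pos: [0.446, 0.0278, 0.1791]
orientation: [-2.981, -0.99, 0.001]
force: [-0.1, 0.4, 0.4]
opening: 0.0924
gripper_force: 0.0
```

Request:
move_arm --pt "0 0 1 0 0 0.14 93" --pt "0 0 1 0 0 0.14 93" --pt "0 0 1 0 0 0.14 93" --pt "0 0 1 0 0 0.14 93" --pt "0 0 1 0 0 0.14 93" --pt "0 0 1 0 0 0.14 93" --pt "0 0 1 0 0 0.14 93" --pt "0 0 1 0 0 0.14 93" --pt "0 0 0 0 0 0 93" --pt "0 0 0 0 0 0 93"

```text
t: 5.15
tool_pos: [0.4461, 0.0278, 0.1514]
orientation: [3.128, -0.297, -0.001]
force: [-1.0, 0.1, -0.7]
opening: 0.0929
gripper_force: 0.0
```

```bash
cat > go.py <<'E'
from h import *
import sys
s=read_state();R=cv2.Rodrigues(s['orientation'])[0]
print('t',s['t'],'q',s['q'].round(2),'tcp',s['tool_pos'].round(4),'xang',np.degrees(np.arctan2(R[1,0],R[0,0])).round(1),'yang',np.degrees(np.arctan2(R[1,1],R[0,1])).round(1),'z',R[:,2].round(3),'F',s['force'].round(1),'T',s['wrist_torque'].round(2),'op',s['opening'],s['gripper_force'])
u=np.array([.8406,.5417,0]);print('along/lat from wedge est (mm)',((s['tool_pos']-[.508,.118,0])@u*1000).round(1),((s['tool_pos']-[.508,.118,0])@[-.5417,.8406,0]*1000).round(1),'F along/lat',(s['force']@u).round(1),(s['force']@[-.5417,.8406,0]).round(1))
print('u in tool',(R.T@u).round(3))
if len(sys.argv)>3:
    d=np.array(sys.argv[1:4],float)-s['tool_pos'];print('shift units',(R.T@d/.025).round(2))
E
python3 go.py 0.479 -0.057 0.15
```

```text
t 5.15 q [-0.05 -0.25  1.99 -0.    1.39  1.71] tcp [0.4461 0.0278 0.1514] xang -10.8 yang -100.8 z [-0.001  0.    -1.   ] F [-1.   0.1 -0.7] T [0.03 0.17 0.06] op 0.09291969082798655 0.0
along/lat from wedge est (mm) -100.9 -42.3 F along/lat -0.8 0.6
u in tool [ 0.724 -0.69  -0.001]
shift units [1.93 3.08 0.06]
```

Request:
move_arm --pt "0 0 0 0.39 0.62 0 93" --pt "0 0 0 0.39 0.62 0 93" --pt "0 0 0 0.39 0.62 0 93" --pt "0 0 0 0.39 0.62 0 93" --pt "0 0 0 0.39 0.62 0 93" --pt "0 0 0 0 0 0.1 93" --pt "0 0 0 0 0 0.1 93" --pt "0 0 0 0 0 0.1 93" --pt "0 0 0 0 0 0 93" --pt "0 0 0 0 0 0 93"

```text
t: 6.15
tool_pos: [0.4792, -0.0571, 0.144]
orientation: [-3.127, 0.3, 0.0]
force: [0.5, -0.8, 0.1]
opening: 0.0928
gripper_force: 0.0
```

```bash
python3 - <<'E'
from h import *
c=cam('wrist');save(c,'wrist2.png');P=cloud(c);Q=P.reshape(-1,3)
m=(Q[:,2]>.086)&(Q[:,2]<.098)&(np.hypot(Q[:,0]-.479,Q[:,1]+.057)<.042);Q=Q[m]
print(len(Q),cv2.minEnclosingCircle(Q[:,:2].astype(np.float32)),Q.min(0),Q.max(0))
E
python3 go.py .479 -.057 .0755
```

```text
6439 ((0.4783334732055664, -0.058864984661340714), 0.03141240030527115) [ 0.44780569 -0.08946723  0.08601432] [ 0.50957772 -0.02777083  0.0941806 ]
t 6.2 q [-0.23 -0.13  1.91  0.    1.37  1.54] tcp [ 0.4793 -0.0573  0.1442] xang -11.0 yang -101.0 z [ 0.  0. -1.] F [-0.2 -0.5  0.6] T [0.02 0.11 0.05] op 0.09285390289301752 0.0
along/lat from wedge est (mm) -119.1 -131.8 F along/lat -0.5 -0.3
u in tool [ 0.722 -0.692  0.   ]
shift units [-0.01 -0.01  2.75]
```

View pics/wrist2.png

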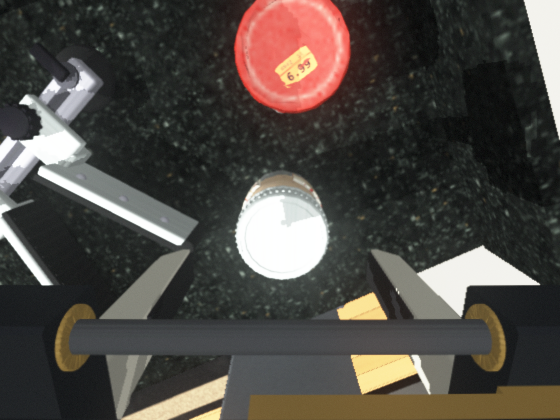

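The wrist view shows the metal lid centred at (283,235) between the open fingers, and the red lid at (292,52) clear of them. Next I descend and grip.

Request:
move_arm --pt "0 0 0 0 0.04 0.4 93" --pt "0 0 0 0 0 0.4 93" --pt "0 0 0 0 0 0.4 93" --pt "0 0 0 0 0 0.4 93" --pt "0 0 0 0 0 0.4 93" --pt "0 0 0 0 0 0.4 93" --pt "0 0 0 0 0 0.35 93" --pt "0 0 0 0 0 0 93" --pt "0 0 0 0 0 0 75" --pt "0 0 0 0 0 0 68" --force 45

```text
t: 7.2
tool_pos: [0.4796, -0.0588, 0.0759]
orientation: [3.127, -0.302, 0.001]
force: [0.3, -1.0, 0.2]
opening: 0.0815
gripper_force: 0.0
```

Request:
move_arm --pt "0 0 0 0 0 0 66" --pt "0 0 0 0 0 0 64" --pt "0 0 0 0 0 0 62" --pt "0 0 0 0 0 0 60" --pt "0 0 0 0 0 0 55" --pt "0 0 0 0 0 0 40" --pt "0 0 0 0 0 0 40" --pt "0 0 0 0 0 0 40" --pt "0 0 0 0 0 0 40" --pt "0 0 0 0 0 0 40" --force 45

```text
t: 8.2
tool_pos: [0.4793, -0.0587, 0.0756]
orientation: [-3.127, 0.302, -0.001]
force: [-0.7, 1.2, 3.2]
opening: 0.0606
gripper_force: 45.0
```

```bash
python3 go.py 0.466 0.091 0.155
```

```text
t 8.2 q [-0.23 -0.05  1.97  0.    1.23  1.53] tcp [ 0.4793 -0.0587  0.0756] xang -11.0 yang -101.0 z [ 0. -0. -1.] F [-0.7  1.2  3.2] T [ 0.26  0.25 -0.06] op 0.0605660250681985 45.00090837478638
along/lat from wedge est (mm) -119.8 -133.0 F along/lat 0.1 1.4
u in tool [ 0.722 -0.692  0.   ]
shift units [-1.67 -5.78 -3.18]
```

Request:
move_arm --pt "0 0 0 0 0 -0.2 40" --pt "0 0 0 0 0 -0.4 40" --pt "0 0 0 0 0 -0.4 40" --pt "0 0 0 0 0 -0.4 40" --pt "0 0 0 0 0 -0.4 40" --pt "0 0 0 0 0 -0.4 40" --pt "0 0 0 0 0 -0.4 40" --pt "0 0 0 0 0 -0.4 40" --pt "0 0 0 0 0 -0.2 40" --pt "0 0 0 0 0 0 40"

```text
t: 9.2
tool_pos: [0.4798, -0.0589, 0.1565]
orientation: [3.127, -0.302, 0.003]
force: [-0.0, 0.9, -4.3]
opening: 0.0603
gripper_force: 45.0
```

Request:
move_arm --pt "0 0 0 -0.1 -0.3 0 40" --pt "0 0 0 -0.2 -0.65 0 40" --pt "0 0 0 -0.2 -0.65 0 40" --pt "0 0 0 -0.2 -0.65 0 40" --pt "0 0 0 -0.2 -0.65 0 40" --pt "0 0 0 -0.2 -0.65 0 40" --pt "0 0 0 -0.2 -0.65 0 40" --pt "0 0 0 -0.2 -0.65 0 40" --pt "0 0 0 -0.17 -0.63 0 40" --pt "0 0 0 0 -0.3 0 40"

```text
t: 10.2
tool_pos: [0.4649, 0.0927, 0.1546]
orientation: [-3.127, 0.3, 0.003]
force: [-0.2, -1.0, -4.4]
opening: 0.06
gripper_force: 45.0
```

```bash
python3 go.py 0.466 0.091 0.0765
python3 - <<'E'
from h import *
c=cam('side');cv2.imwrite('pics/side2.png',cv2.resize(c['frame'][150:320,200:440,::-1],None,fx=3,fy=3))
E
```

```text
t 10.2 q [ 0.09 -0.17  1.92  0.    1.39  1.85] tcp [0.4649 0.0927 0.1546] xang -10.9 yang -100.9 z [-0.002  0.    -1.   ] F [-0.2 -1.  -4.4] T [0.02 0.13 0.02] op 0.06000923725907858 44.99877333641052
along/lat from wedge est (mm) -50.0 2.1 F along/lat -0.7 -0.8
u in tool [ 0.722 -0.691 -0.001]
shift units [0.06 0.06 3.12]
```

View pics/side2.png

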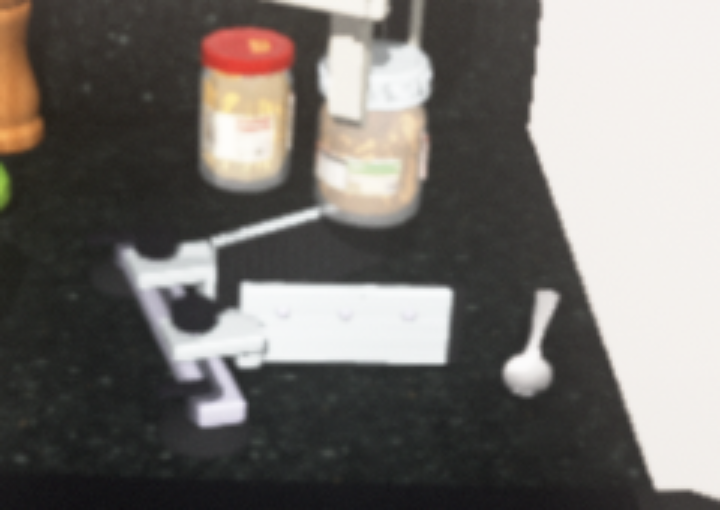

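Jar held at (370,140 in the crop), above the V mouth; the jaws are clear below it.

Request:
move_arm --pt "0 0 0 0.06 0.06 0.2 40" --pt "0 0 0 0 0 0.4 40" --pt "0 0 0 0 0 0.4 40" --pt "0 0 0 0 0 0.4 40" --pt "0 0 0 0 0 0.4 40" --pt "0 0 0 0 0 0.4 40" --pt "0 0 0 0 0 0.4 40" --pt "0 0 0 0 0 0.3 40" --pt "0 0 0 0 0 0.1 40" --pt "0 0 0 0 0 0 40"

```text
t: 11.25
tool_pos: [0.4668, 0.0893, 0.08]
orientation: [3.127, -0.302, -0.001]
force: [-0.1, -0.8, -3.9]
opening: 0.0602
gripper_force: 45.0
```

```bash
python3 go.py 0.466 0.091 0.0755
```

```text
t 11.25 q [ 0.08 -0.08  1.99 -0.    1.24  1.84] tcp [0.4668 0.0893 0.08  ] xang -11.0 yang -101.0 z [-0.001 -0.    -1.   ] F [-0.1 -0.8 -3.9] T [-0.    0.16  0.01] op 0.060168980197816704 44.998698234558105
along/lat from wedge est (mm) -50.2 -1.8 F along/lat -0.5 -0.7
u in tool [ 0.722 -0.692 -0.001]
shift units [-0.04 -0.06  0.18]
```

Request:
move_arm --pt "0 0 0 0 0 0.06 40" --pt "0 0 0 0 0 0.06 40" --pt "0 0 0 0 0 0.05 40" --pt "0 0 0 0 0 0 40" --pt "0 0 0 0.09 -0.09 0 40" --pt "0 0 0 0.14 -0.14 0 40" --pt "0 0 0 0.14 -0.14 0 40" --pt "0 0 0 0.14 -0.14 0 40" --pt "0 0 0 0.09 -0.09 0 40" --pt "0 0 0 0 0 0 40"

```text
t: 12.25
tool_pos: [0.485, 0.1015, 0.0762]
orientation: [-3.127, 0.301, -0.0]
force: [0.0, 0.0, -4.4]
opening: 0.0602
gripper_force: 45.0
```

```bash
python3 go.py
```

```text
t 12.25 q [ 0.1  -0.02  1.93  0.    1.23  1.87] tcp [0.485  0.1015 0.0762] xang -11.0 yang -101.0 z [ 0.  0. -1.] F [ 0.   0.  -4.4] T [0.06 0.18 0.01] op 0.06022813253656976 44.99854266643524
along/lat from wedge est (mm) -28.2 -1.4 F along/lat 0.0 -0.0
u in tool [ 0.722 -0.692  0.   ]
```

Request:
move_arm --pt "0 0 0 0 0 0.03 40" --pt "0 0 0 0 0 0.01 40" --pt "0 0 0 0.06 -0.055 0 40" --pt "0 0 0 0.06 -0.055 0 40" --pt "0 0 0 0.06 -0.055 0 40" --pt "0 0 0 0.06 -0.055 0 40" --pt "0 0 0 0.06 -0.055 0 40" --pt "0 0 0 0.06 -0.055 0 40" --pt "0 0 0 0 0 0 40" --pt "0 0 0 0 0 0 40"

```text
t: 13.25
tool_pos: [0.4952, 0.1075, 0.0757]
orientation: [3.127, -0.302, 0.0]
force: [-4.9, -3.8, 7.4]
opening: 0.0602
gripper_force: 45.0
```

```bash
python3 go.py
```

```text
t 13.25 q [ 0.11  0.01  1.9  -0.    1.23  1.88] tcp [0.4952 0.1075 0.0757] xang -11.0 yang -101.0 z [ 0. -0. -1.] F [-4.9 -3.8  7.4] T [-0.64  1.04 -0.04] op 0.0602361148848954 45.00216901302338
along/lat from wedge est (mm) -16.5 -1.9 F along/lat -6.1 -0.5
u in tool [ 0.722 -0.692 -0.   ]
```

Request:
move_arm --pt "0 0 0 0 0 -0.015 40" --pt "0 0 0 0 0 0 40" --pt "0 0 0 0.03 -0.028 0 40" --pt "0 0 0 0.03 -0.028 0 40" --pt "0 0 0 0.03 -0.028 0 40" --pt "0 0 0 0.03 -0.028 0 40" --pt "0 0 0 0 0 0 40" --pt "0 0 0 0 0 0 40" --pt "0 0 0 0 0 0 40" --pt "0 0 0 0 0 0 40"

```text
t: 14.25
tool_pos: [0.4972, 0.109, 0.076]
orientation: [3.125, -0.302, -0.005]
force: [-13.1, -6.1, 16.5]
opening: 0.0598
gripper_force: 45.0
```

```bash
python3 go.py
```

```text
t 14.25 q [ 0.12  0.02  1.89 -0.    1.23  1.88] tcp [0.4972 0.109  0.076 ] xang -11.0 yang -101.0 z [-0.003 -0.002 -1.   ] F [-13.1  -6.1  16.5] T [-1.54  2.62 -0.21] op 0.05983246385268676 45.00500500202179
along/lat from wedge est (mm) -13.9 -1.7 F along/lat -14.3 1.9
u in tool [ 0.721 -0.692 -0.003]
```

Request:
move_arm --pt "0 0 0 -0.008 0.008 -0.02 40" --pt "0 0 0 0 0 0 40" --pt "0 0 0 0 0 0 40" --pt "0 0 0 0 0 0 40" --pt "0 0 0 0 0 0 40" --pt "0 0 0 0 0 0 40" --pt "0 0 0 0 0 0 40" --pt "0 0 0 0 0 0 40" --pt "0 0 0 0 0 0 40" --pt "0 0 0 0 0 0 40"

```text
t: 15.25
tool_pos: [0.4975, 0.1095, 0.0759]
orientation: [3.127, -0.302, -0.003]
force: [-6.7, -2.6, 6.5]
opening: 0.0603
gripper_force: 45.0
```

```bash
python3 go.py
```

```text
t 15.25 q [ 0.12  0.02  1.9  -0.    1.23  1.88] tcp [0.4975 0.1095 0.0759] xang -11.0 yang -101.0 z [-0.002 -0.    -1.   ] F [-6.7 -2.6  6.5] T [-0.71  1.57 -0.09] op 0.06031659834957011 45.00224053859711
along/lat from wedge est (mm) -13.5 -1.4 F along/lat -7.0 1.5
u in tool [ 0.722 -0.692 -0.002]
```

Request:
move_arm --pt "0 0 0 0 0 -0.016 40" --pt "0 0 0 0 0 0 40" --pt "0 0 0 0 0 0 40" --pt "0 0 0 0 0 0 40" --pt "0 0 0 0 0 0 40" --pt "0 0 0 0 0 0 40" --pt "0 0 0 0 0 0 40" --pt "0 0 0 0 0 0 40" --pt "0 0 0 0 0 0 40" --pt "0 0 0 0 0 0 40"

```text
t: 16.25
tool_pos: [0.4977, 0.1098, 0.0759]
orientation: [-3.127, 0.302, 0.002]
force: [-4.4, 1.3, -1.5]
opening: 0.0603
gripper_force: 45.0
```

```bash
python3 go.py
```

```text
t 16.25 q [0.12 0.02 1.9  0.   1.23 1.88] tcp [0.4977 0.1098 0.0759] xang -11.0 yang -101.0 z [-0.001  0.    -1.   ] F [-4.4  1.3 -1.5] T [0.17 1.1  0.  ] op 0.06033648865694926 44.99968707561493
along/lat from wedge est (mm) -13.1 -1.3 F along/lat -3.0 3.5
u in tool [ 0.722 -0.692 -0.001]
```

Request:
move_arm --pt "0 0 0 0.007 -0.007 0 40" --pt "0 0 0 0.007 -0.007 0 40" --pt "0 0 0 0 0 0 40" --pt "0 0 0 0 0 0 40" --pt "0 0 0 0 0 0 40" --pt "0 0 0 0 0 0 40" --pt "0 0 0 0 0 0 40" --pt "0 0 0 0 0 0 40" --pt "0 0 0 0 0 0 40" --pt "0 0 0 0 0 0 40"

```text
t: 17.25
tool_pos: [0.4978, 0.1099, 0.0759]
orientation: [3.127, -0.302, -0.003]
force: [-6.1, 0.6, -0.5]
opening: 0.0605
gripper_force: 45.0
```

```bash
python3 go.py
```

```text
t 17.25 q [0.12 0.02 1.89 0.   1.23 1.88] tcp [0.4978 0.1099 0.0759] xang -11.0 yang -101.0 z [-0.002  0.    -1.   ] F [-6.1  0.6 -0.5] T [-0.03  1.39 -0.11] op 0.06047159600854987 45.00002682209015
along/lat from wedge est (mm) -12.9 -1.3 F along/lat -4.8 3.8
u in tool [ 0.722 -0.692 -0.002]
```

Request:
move_arm --pt "0 0 0 -0.014 -0.0145 0 40" --pt "0 0 0 -0.014 -0.0145 0 40" --pt "0 0 0 0 0 0 40" --pt "0 0 0 0 0 0 40" --pt "0 0 0 0 0 0 40" --pt "0 0 0 0 0 0 40" --pt "0 0 0 0 0 0 40" --pt "0 0 0 0 0 0 40" --pt "0 0 0 0 0 0 40" --pt "0 0 0 0 0 0 40"

```text
t: 18.25
tool_pos: [0.4978, 0.1103, 0.0759]
orientation: [3.126, -0.302, -0.001]
force: [-3.1, -3.8, -4.8]
opening: 0.0603
gripper_force: 45.0
```

```bash
python3 go.py
```

```text
t 18.25 q [ 0.12  0.02  1.89 -0.    1.23  1.88] tcp [0.4978 0.1103 0.0759] xang -11.0 yang -101.0 z [-0.001 -0.001 -1.   ] F [-3.1 -3.8 -4.8] T [-0.78  0.84  0.07] op 0.06032277156880898 44.99859809875488
along/lat from wedge est (mm) -12.7 -0.9 F along/lat -4.6 -1.6
u in tool [ 0.721 -0.692 -0.001]
```

Request:
move_arm --pt "0 0 0 0.014 -0.014 0 40" --pt "0 0 0 0.014 -0.014 0 40" --pt "0 0 0 0 0 0 40" --pt "0 0 0 0 0 0 40" --pt "0 0 0 0 0 0 40" --pt "0 0 0 0 0 0 40" --pt "0 0 0 0 0 0 40" --pt "0 0 0 0 0 0 40" --pt "0 0 0 0 0 0 40" --pt "0 0 0 0 0 0 40"

```text
t: 19.25
tool_pos: [0.4981, 0.1104, 0.076]
orientation: [3.125, -0.302, -0.003]
force: [-7.5, -6.0, -1.1]
opening: 0.0601
gripper_force: 45.0
```

```bash
python3 go.py
```

```text
t 19.25 q [ 0.12  0.02  1.89 -0.    1.23  1.88] tcp [0.4981 0.1104 0.076 ] xang -11.0 yang -101.0 z [-0.002 -0.001 -1.   ] F [-7.5 -6.  -1.1] T [-1.12  1.44  0.07] op 0.06008278882221787 44.999690651893616
along/lat from wedge est (mm) -12.4 -1.0 F along/lat -9.6 -1.0
u in tool [ 0.721 -0.692 -0.002]
```

Request:
move_arm --pt "0 0 0 0 0 0 40" --pt "0 0 0 0 0 0 40" --pt "0 0 -0.4 0 0 0 40" --pt "0 0 -0.4 0 0 0 40" --pt "0 0 -0.4 0 0 0 40" --pt "0 0 -0.4 0 0 0 40" --pt "0 0 -0.4 0 0 0 40" --pt "0 0 0 0 0 0 40" --pt "0 0 0 0 0 0 40" --pt "0 0 0 0 0 0 40" --force 58

```text
t: 20.25
tool_pos: [0.4982, 0.1105, 0.076]
orientation: [3.14, 0.027, -0.003]
force: [-6.6, -5.0, -2.4]
opening: 0.06
gripper_force: 58.0
```

```bash
python3 go.py
```

```text
t 20.25 q [ 0.12  0.02  1.89 -0.    1.23  1.67] tcp [0.4982 0.1105 0.076 ] xang 1.0 yang -89.0 z [-0.002 -0.001 -1.   ] F [-6.6 -5.  -2.4] T [-1.09  1.34  0.05] op 0.05995230982017405 57.99932599067688
along/lat from wedge est (mm) -12.3 -1.0 F along/lat -8.3 -0.7
u in tool [ 0.85  -0.527 -0.002]
```

Request:
move_arm --pt "0 0 0 0.01 -0.006 0 40" --pt "0 0 0 0 0 0 40" --pt "0 0 -0.4 0 0 0 40" --pt "0 0 -0.4 0 0 0 40" --pt "0 0 -0.4 0 0 0 40" --pt "0 0 -0.4 0 0 0 40" --pt "0 0 -0.4 0 0 0 40" --pt "0 0 -0.4 0 0 0 40" --pt "0 0 -0.4 0 0 0 40" --pt "0 0 -0.4 0 0 0 40"

```text
t: 21.25
tool_pos: [0.4983, 0.1105, 0.076]
orientation: [3.092, 0.552, -0.004]
force: [-7.6, -6.6, -2.2]
opening: 0.0603
gripper_force: 58.0
```

```bash
python3 go.py;  python3 - <<'E'
from h import *
c=cam('side');cv2.imwrite('pics/side3.png',cv2.resize(c['frame'][170:290,230:400,::-1],None,fx=4,fy=4))
E
```

```text
t 21.25 q [ 0.12  0.02  1.89 -0.    1.23  1.34] tcp [0.4983 0.1105 0.076 ] xang 20.2 yang -69.8 z [-0.002 -0.001 -1.   ] F [-7.6 -6.6 -2.2] T [-1.21  1.47 -0.4 ] op 0.06030657336233174 57.99937963485718
along/lat from wedge est (mm) -12.2 -1.1 F along/lat -10.0 -1.4
u in tool [ 0.976 -0.218 -0.003]
```

View pics/side3.png

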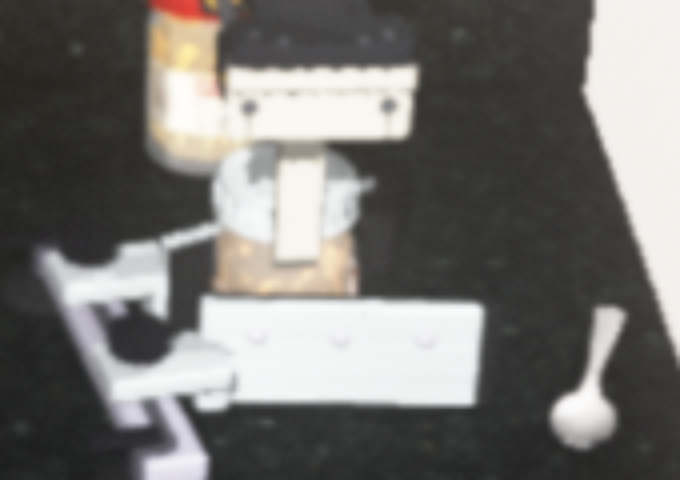

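The jar stands upright in the V at (285,240 in the crop), held by the lid. The wrist torque of 0.4 N m is the lid's own resistance and the push is steady at about 10 N, so the turn can go on.

Request:
move_arm --pt "0 0 -0.5 0 0 0 40" --pt "0 0 -0.5 0 0 0 40" --pt "0 0 -0.5 0 0 0 40" --pt "0 0 -0.5 0 0 0 40" --pt "0 0 -0.5 0 0 0 40" --pt "0 0 -0.5 0 0 0 40" --pt "0 0 -0.5 0 0 0 40" --pt "0 0 -0.5 0 0 0 40" --pt "0 0 -0.5 0 0 0 40" --pt "0 0 -0.5 0 0 0 40"

```text
t: 22.3
tool_pos: [0.4983, 0.1106, 0.076]
orientation: [2.844, 1.334, -0.004]
force: [-6.2, -6.0, -0.9]
opening: 0.0601
gripper_force: 58.0
```

```bash
python3 go.py
```

```text
t 22.3 q [ 0.12  0.02  1.89 -0.    1.23  0.81] tcp [0.4983 0.1106 0.076 ] xang 50.3 yang -39.7 z [-0.002 -0.001 -1.   ] F [-6.2 -6.  -0.9] T [-1.12  1.44 -0.38] op 0.060098375436697694 57.99921154975891
along/lat from wedge est (mm) -12.1 -1.0 F along/lat -8.5 -1.7
u in tool [ 0.954  0.3   -0.002]
```

Request:
move_arm --pt "0 0 0 0.01 0.003 0 40" --pt "0 0 -0.5 0 0 0 40" --pt "0 0 -0.5 0 0 0 40" --pt "0 0 -0.5 0 0 0 40" --pt "0 0 -0.5 0 0 0 40" --pt "0 0 -0.5 0 0 0 40" --pt "0 0 -0.5 0 0 0 40" --pt "0 0 -0.5 0 0 0 40" --pt "0 0 -0.5 0 0 0 40" --pt "0 0 -0.5 0 0 0 40"

```text
t: 23.3
tool_pos: [0.4983, 0.1106, 0.0759]
orientation: [-2.454, -1.961, 0.005]
force: [-8.3, -6.6, -0.5]
opening: 0.0599
gripper_force: 58.0
```

```bash
python3 go.py
```

```text
t 23.3 q [ 0.12  0.02  1.89 -0.    1.23  0.34] tcp [0.4983 0.1106 0.0759] xang 77.3 yang -12.7 z [-0.003 -0.001 -1.   ] F [-8.3 -6.6 -0.5] T [-1.29  1.77 -0.38] op 0.059878474666834 57.99983203411102
along/lat from wedge est (mm) -12.2 -1.0 F along/lat -10.6 -1.1
u in tool [ 0.714  0.7   -0.003]
```

Request:
move_arm --pt "0 0 -0.5 0 0 0 40" --pt "0 0 -0.5 0 0 0 40" --pt "0 0 -0.5 0 0 0 40" --pt "0 0 -0.5 0 0 0 40" --pt "0 0 -0.5 0 0 0 40" --pt "0 0 -0.5 0 0 0 40" --pt "0 0 -0.5 0 0 0 40" --pt "0 0 -0.5 0 0 0 40" --pt "0 0 -0.5 0 0 0 40" --pt "0 0 -0.5 0 0 0 40"

```text
t: 24.3
tool_pos: [0.4982, 0.1105, 0.0759]
orientation: [-1.862, -2.529, 0.005]
force: [-8.5, -6.8, -0.5]
opening: 0.06
gripper_force: 58.0
```

```bash
python3 go.py
python3 - <<'E'
from h import *
c=cam('side');cv2.imwrite('pics/side4.png',cv2.resize(c['frame'][170:290,230:400,::-1],None,fx=4,fy=4))
E
```

```text
t 24.3 q [ 0.12  0.02  1.89 -0.    1.23 -0.18] tcp [0.4982 0.1105 0.0759] xang 107.3 yang 17.3 z [-0.003 -0.002 -1.   ] F [-8.5 -6.8 -0.5] T [-1.42  1.72 -0.34] op 0.05998001652276464 57.99995183944702
along/lat from wedge est (mm) -12.3 -1.0 F along/lat -10.8 -1.1
u in tool [ 0.268  0.963 -0.003]
```

View pics/side4.png

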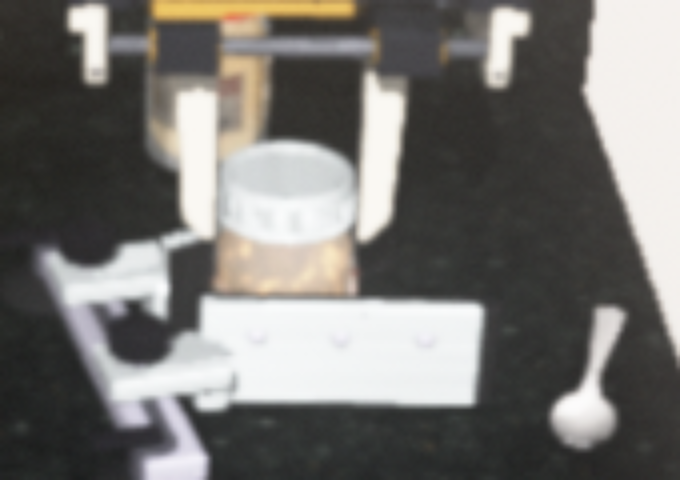

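The lid is still gripped and the jar upright at (285,240 in the crop). The gripper has turned 118°, with steady torque and push throughout. Next I ease the push, open a little and retreat straight up.

Request:
move_arm --pt "0 0 0 -0.003 -0.01 0 40" --pt "0 0 0 -0.003 -0.01 0 40" --pt "0 0 0 0 0 0 40" --pt "0 0 0 0 0 0 61" --pt "0 0 0 0 0 0 63" --pt "0 0 0 0 0 0 67" --pt "0 0 0 0 0 0 72" --pt "0 0 0 0 0 0 78" --pt "0 0 0 0 0 0 78" --pt "0 0 0 0 0 0 78"

```text
t: 25.35
tool_pos: [0.4993, 0.1114, 0.0767]
orientation: [1.864, 2.528, 0.001]
force: [0.3, 0.2, 0.2]
opening: 0.078
gripper_force: 0.0
```

Request:
move_arm --pt "0 0 0 0 0 -0.1 78" --pt "0 0 0 0 0 -0.3 78" --pt "0 0 0 0 0 -0.4 78" --pt "0 0 0 0 0 -0.6 78" --pt "0 0 0 0 0 -0.6 78" --pt "0 0 0 0 0 -0.6 78" --pt "0 0 0 0 0 -0.6 78" --pt "0 0 0 0 0 -0.6 78" --pt "0 0 0 0 0 -0.4 78" --pt "0 0 0 0 0 0 78"

```text
t: 26.35
tool_pos: [0.5001, 0.1114, 0.1836]
orientation: [1.863, 2.526, 0.003]
force: [-0.0, -0.3, -0.2]
opening: 0.0779
gripper_force: 0.0
```

```bash
python3 go.py
python3 - <<'E'
from h import *
c=cam('wrist');P=cloud(c).reshape(-1,3)
Q=P[(P[:,2]>.086)&(P[:,2]<.1)&(np.hypot(P[:,0]-.498,P[:,1]-.11)<.045)]
if len(Q)>20:print(len(Q),cv2.minEnclosingCircle(Q[:,:2].astype(np.float32)),np.percentile(Q[:,2],[5,50,95]))
a=c['frame'][:,:,::-1]
b=cv2.resize(cam('side')['frame'][120:300,150:410,::-1],(560,388))
cv2.imwrite('pics/end.png',cv2.resize(np.vstack([a,b]),None,fx=.74,fy=.74))
E
```

```text
t 26.35 q [ 0.12 -0.09  1.79 -0.    1.43 -0.18] tcp [0.5001 0.1114 0.1836] xang 107.2 yang 17.2 z [ 0.003  0.    -1.   ] F [-0.  -0.3 -0.2] T [-0.08  0.03  0.01] op 0.07787697425881715 0.0
along/lat from wedge est (mm) -10.2 -1.3 F along/lat -0.2 -0.2
u in tool [0.269 0.963 0.003]
4745 ((0.4966096580028534, 0.10944798588752747), 0.03140872344374657) [0.09017388 0.09174311 0.09309125]
```

View pics/end.png

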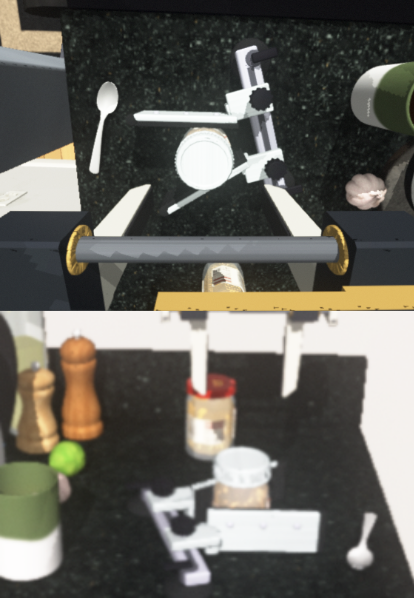

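The jar stands upright in the V (wrist half: lid at (204,162)), and the tall jar, mug and spoon are undisturbed. One check remains, that the glass itself did not turn: I compare the visible strip of glass before and after most of the turn.

Run:
```python
from h import *
a,b=[cv2.imread(f'pics/side{i}.png')[::4,::4].astype(float) for i in(3,4)]
e=cam('side')['frame'][170:290,230:400,::-1].astype(float)
def s(x,y0=66,y1=72,x0=55,x1=88,d=0):return x[y0:y1,x0+d:x1+d]
for n,x in(('4',b),('end',e)):
    print(n,[(d,np.corrcoef((s(a)-s(a).mean((0,1))).ravel(),(s(x,d=d)-s(x,d=d).mean((0,1))).ravel())[0,1].round(2)) for d in range(-6,7,2)],abs(s(a)-s(x)).mean().round(1))
cv2.imwrite('pics/strip.png',np.vstack([cv2.resize(x[40:76,48:96].astype(np.uint8),None,fx=5,fy=5,interpolation=cv2.INTER_CUBIC) for x in(a,b,e)]))
```

```text
4 [(-6, np.float64(0.57)), (-4, np.float64(0.59)), (-2, np.float64(0.67)), (0, np.float64(0.79)), (2, np.float64(0.51)), (4, np.float64(0.26)), (6, np.float64(0.07))] 5.5
end [(-6, np.float64(0.58)), (-4, np.float64(0.59)), (-2, np.float64(0.7)), (0, np.float64(0.78)), (2, np.float64(0.46)), (4, np.float64(0.23)), (6, np.float64(0.04))] 6.8
```

View pics/strip.png

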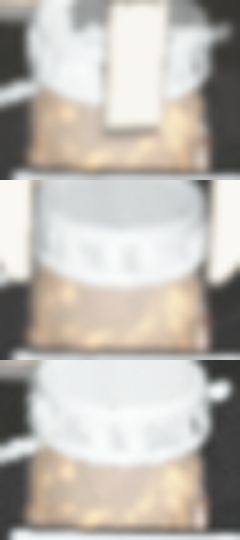

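The strips show the label edge at the lower right, at (203,155), (203,335) and (203,510), and the bright patches in the same places in all three. So the glass held still while the lid turned.

```bash
python3 -c "
from plant import *
print(close_job())"
```

```text
the job is handed in; nothing more can be done
None
```

I wedged the jar in the opener, pressed in at about 8–11 N (briefly 14 N while feeling for the wedge), and unscrewed its lid by about 118°. The jar is upright in the jaws with the loosened lid on, the gripper is clear, nothing else looks disturbed, and I handed the job in after about 26 s.

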